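# Line the mixing cup and click the dispensing sled under the nozzle

## Robot

A 6-joint arm with a two-finger parallel gripper is mounted at the origin on the work surface. World frame = base frame: x ahead of the robot, y to its left, z up, the work surface at z = 0. Lengths are in mm, angles in rad, forces in N, time in s.
With the tool pointing down it reaches from about 250 to 725 mm from the base axis. Payload 4 kg.
Tool frame: the origin (TCP) lies midway between the tips of the shut fingers; the grasp point (between the pads) lies 19 mm behind it (manip.grip_depth is the distance from the TCP to the grasp point, in mm); z points along the fingers, y is the line along which they close (so a half turn about z gives the same grasp; the last joint's range is limited). The gripper opens to 85 mm and grips with 20 to 120 N. Pads are 22 mm wide; open, the fingers measure 114 mm over their backs; the gripper's body (76 mm by 85 mm) begins 54 mm behind the grasp point. The pads swing forward as they close: fully open they stand 13 mm farther back than shut.
Start: joints at [1.224, 0.241, 0.005, 1.335, 0, 1.571], TCP at [169.943, 470.233, 231.306] pointing down, gripper open.
Joint ranges: [-2.72, 2.72], [-1.05, 1.87], [-1.09, 1.28], [-1.99, 2.15], [-1.42, 1.44], [-3.14, 3.14]. Speed limits (rad/s): [2.79, 2.79, 3.14, 3.14, 3.14, 3.14].

## Interface

Orientations are given as a 3x3 rotation matrix whose columns are the frame's x, y, z axes.
In Python, from cell import manip gives the robot as it stands.
- The arm moves only by the tool step_arm, never from a script. Its argument "deltas" is a list of rows, each a list of 7 numbers: the opening in per cent of the stroke, from 0 (shut) to 100 (fully open), then the shift along the world's x, y, z as a fraction of full scale, then the turn, a rotation vector about the world's x, y, z as a fraction of full scale. A call has 1 to 8 rows; each row shifts and turns the commanded pose from where the row before left it; what a row does not reach is not made up. Full scale, the value 1, is 200 mm for a shift and 120 degrees for a turn. A row lasts 1/8 s, in which the tool goes at most 62.5 mm and 10.7 degrees, less where a joint would pass 70% of its speed; a pose out of reach is approached as far as the arm can. A call with a number of a shift or a turn outside -1 to 1 is refused whole. A call with a gripper value outside its range is refused whole. The fingers move at their own pace and stop on an object; "squeeze" is the grip in N (left out, the last holds). Time passes only in rows, so rows that do not move let the fingers close. It gives the time, the measured TCP pose, the force, the opening and the grip force at its end, in the units of the state.
- manip.state(): the state, without advancing time (a new reading comes with each control period).
- manip.read_camera(name): name is "scene" or "top" or "wrist"; returns the picture (400x640x3 uint8, red, green, blue); there is no depth.
- manip.camera_info(name): a dict with "K" (3x3 intrinsics, pixels), "view" (4x4, takes a point from world to camera coordinates); the wrist camera has in their place "mount" (4x4, takes a point from camera to tool coordinates, whose origin is the TCP and whose axes are the flange's). Camera axes: x right, y up, looking along -z (the intrinsics and any distortion apply to the point x, -y, -z); pixel columns grow to the right and rows downward; lengths in mm; the calibration is good to about 2 mm. A picture is of the moment at which its call begins: read the wrist's pose just before it. camera_info takes no time and is no camera call.
- manip.job_done(): hands the job in; it is judged then, once.
The state is a dict: "clock": time; "q": joint angles; "joint_vel": joint speeds; "tau": joint torques, N m; "tool_pos": TCP position; "tcp_rot": TCP orientation; "wrist_force": force on the tool from outside, world axes, zero at the start; "ft_torque": the same for the moment, N m; "gripper_width": finger opening in mm; "grasp_force": force on a finger pad.
Only numpy, scipy, OpenCV 4.12 (cv2) and the standard library are available. Lean on these libraries where they do the work, as an engineer would, in place of code of your own. Each camera call takes 0.05 s, during which the arm holds its last target. There are 200 camera calls.

## Task

Get the adhesive dispenser ready: nest the two loose mixing cups, one inside the other, into the identical cup that is fixed on the sled, so that all three stand upright in one stack. Then take the sled by its black post and slide it along the rail towards the dispenser's nozzle until you feel the ball click into the notch, without pushing on past it, and finish while still gripping the post and holding the sled there. Leave everything else on the bench where it is.

Things in the scene. Friction and masses are not known exactly. Their poses are not given: they have to be found in the camera images.
- cup_a_mid (a point): loose white plastic mixing cup, one of two alike: 100 mm tall, mass 40 to 85 g, foot 38 mm across, tapering out to 54 mm at 66 mm up, then a shoulder to a straight collar 62 mm across from 70 mm up to the rim (100 mm). Wall 2.5 mm. The inner floor lies 35 mm above the underside, so each cup nested in another stands 35 mm higher than it. It stands upright on the table. The point is on its axis half-way up (50 mm above the underside and 50 mm below the rim); z is its axis, up
- cup_b_mid (a point): the other loose mixing cup, identical to cup_a; the point is on its axis half-way up; either cup may go in first
- seat (a point): the sled's fixed cup: centre of its underside, 52 mm above the table, on the sled. The fixed cup has the same shape and size as the loose cups (rim 100 mm above this point, inner floor 35 mm above it). Nested cups have their undersides 35 and 70 mm above this point (rims at 135 and 170 mm). y points along the rail towards the nozzle, the way the sled must be slid; x points across the rail, away from the post; z up
- handle (a point): the sled's grip: a black upright post 18 mm square, from 52 to 114 mm above the table, sides along the rail and across it; the point is its centre, 83 mm above the table, 115 mm from the cup's axis across the rail on the robot's side (-x of seat's axes). It stands on a 26 mm wide aluminium arm whose top is 52 mm above the table; it can be gripped from above across either pair of sides
- notch (a point): where seat is when the ball has clicked into the notch, on the dispenser stand, below the tip of its nozzle (the tip is 264 mm above the table, 12 mm beyond the stack's axis across the rail; nozzle and its syringe barrel, 27 mm thick, rise gently from there away from the post, to 335 mm above the table: carry things round or well above them). Axes as those of seat: y along the rail in the sliding direction. The notch is 10 mm wide in a steel strip
- sled (a joint): position of the sled along the rail, m; grows towards the nozzle (+y of seat), 0 to 0.200; starts 0 to 0.03 and the notch lies 105 to 185 mm farther on. Sliding takes about 2 to 4 N. Some 5 mm before the notch the spring ball drops in and pulls the sled forward with up to about 10 N to the notch; there it takes about 16 N to drive it out on either side
- tub: bystander: white round open tub, wider and lower than the cups (82 mm across, 62 mm tall); origin at the centre of its underside
- tin: bystander: closed tin, 68 mm across, 85 mm tall; origin at the centre of its underside
- cartridge_a: bystander: upright sealant cartridge with nozzle, 47 mm across, 290 mm tall; origin at the centre of its underside
- cartridge_b: bystander: upright sealant cartridge without nozzle, 47 mm across, 235 mm tall; origin at the centre of its underside
- tape: bystander: roll of tape lying flat, 100 mm across, 48 mm tall; origin at the centre of its underside
- scraper: bystander: spatula lying on the table between the robot and the rail, 200 mm long, along its x axis, under 30 mm high
Not all that is in view belongs to the job. Leave any yellow look-alike of the part that bears cup_b_mid alone.

How it is judged (in metres and radians):
On the way, in this order (a step that is already met when the one before it is completed fails the run):
1. both loose cups stand nested and released in the sled's cup, the sled not yet at the notch (((z of cup_a_mid in the frame of seat between 0.081 and 0.089 m and horizontal distance between each of cup_a_mid, cup_b_mid and seat below 0.005 m and angle between each of cup_a_mid, cup_b_mid's own z axis and vertical below 0.08 rad and z of cup_b_mid in the frame of seat between 0.116 and 0.124 m) or (z of cup_b_mid in the frame of seat between 0.081 and 0.089 m and horizontal distance between each of cup_b_mid, cup_a_mid and seat below 0.005 m and angle between each of cup_b_mid, cup_a_mid's own z axis and vertical below 0.08 rad and z of cup_a_mid in the frame of seat between 0.116 and 0.124 m)) and contact force between the fingers and cup_a below 0.1 N and contact force between the fingers and cup_b below 0.1 N and y of seat in the frame of notch below -0.05 m), for 0.2 s.
2. the sled, still carrying the stack and gripped by its post, has clicked into the notch (((z of cup_a_mid in the frame of seat between 0.081 and 0.089 m and horizontal distance between each of cup_a_mid, cup_b_mid and seat below 0.005 m and angle between each of cup_a_mid, cup_b_mid's own z axis and vertical below 0.08 rad and z of cup_b_mid in the frame of seat between 0.116 and 0.124 m) or (z of cup_b_mid in the frame of seat between 0.081 and 0.089 m and horizontal distance between each of cup_b_mid, cup_a_mid and seat below 0.005 m and angle between each of cup_b_mid, cup_a_mid's own z axis and vertical below 0.08 rad and z of cup_a_mid in the frame of seat between 0.116 and 0.124 m)) and y of seat in the frame of notch between -0.0025 and 0.0025 m and contact force between the fingers and sled above 5 N and distance between the grasp point and handle below 0.045 m), for 0.2 s.
At the end, for the whole second after the job is handed in: All three cups in one stack (undersides 35 and 70 mm above the fixed one's, within 4 mm; axes within 5 mm; tilt under 0.08 rad), not touched by the fingers; sled at rest within 2.5 mm of the notch; fingers around the post (within 45 mm of its centre), bearing on it with over 5 N (all of step 2 and contact force between the fingers and cup_a below 0.1 N and contact force between the fingers and cup_b below 0.1 N and velocity of joint sled between -0.005 and 0.005 m/s and linear speed of each of cup_a, cup_b below 0.03 m/s); the arm keeps its last pose, push and grip.
It fails at once if the sled was driven more than 10 mm past the notch (y of seat in the frame of notch above 0.01 m).
It fails at once if a bystander was moved more than 40 mm or tipped (distance of any of tub, tin, cartridge_a, cartridge_b, tape, scraper from where it was at the start of the episode above 0.04 m or angle between any of tub, tin, cartridge_a, cartridge_b's own z axis and vertical above 0.5 rad).
It also fails if it takes over 70 s, if anything falls off the work surface, if the arm or the gripper's body presses on something with over 40 N, if the wrist force passes 120 N, or if a joint passes its speed limit or range.

## Working session

There is one attempt and no reset: what is moved stays moved. The work goes in short steps, Python scripts to look and compute and a tool call to move; the robot and the scene stay as the last step left them, time stands still between calls to the robot, and variables do not carry over. Pictures are saved under pics/ and viewed, at most 10 in all, crops included, and the job is handed in when it is done.

Besides the shell and the picture viewer there is one more tool, called after "Request:" as name(argument=value, ...) on one line, values as JSON. step_arm: Moves the arm, as the interface text tells. Its arguments: {"type":"object","properties":{"deltas":{"type":"array","items":{"type":"array","items":{"type":"number"}}},"squeeze":{"type":"number"}},"required":["deltas"]}

```bash
mkdir -p pics; ls; python3 - <<'E'
from cell import manip
import cv2,numpy as np
np.set_printoptions(precision=4,suppress=True)
for n in("scene","top"):
    cv2.imwrite(f"pics/{n}0.png",manip.read_camera(n)[:,:,::-1])
    print(n,manip.camera_info(n))
print(manip.camera_info("wrist"))
s=manip.state();print(s["tool_pos"],s["tcp_rot"],s["clock"],s["gripper_width"])
E
```

```text
pics
scene {'K': array([[367.2571,   0.    , 322.5639],
       [  0.    , 367.2571, 197.3668],
       [  0.    ,   0.    ,   1.    ]]), 'view': array([[    0.5748,     0.818 ,     0.0208,  -294.3104],
       [   -0.5606,     0.3751,     0.7383,   271.8941],
       [    0.5961,    -0.436 ,     0.6742, -1530.2051],
       [    0.    ,     0.    ,     0.    ,     1.    ]])}
top {'K': array([[450.751 ,   0.    , 320.4978],
       [  0.    , 450.751 , 203.3599],
       [  0.    ,   0.    ,   1.    ]]), 'view': array([[    0.0176,    -0.9998,     0.001 ,   -67.3509],
       [    0.9896,     0.0176,     0.1431,  -565.2179],
       [   -0.1431,    -0.0016,     0.9897, -1341.78  ],
       [    0.    ,     0.    ,     0.    ,     1.    ]])}
{'K': array([[281.4587,   0.    , 320.612 ],
       [  0.    , 281.4587, 200.3424],
       [  0.    ,   0.    ,   1.    ]]), 'mount': array([[  -0.001 ,    0.9636,    0.2673,   67.5343],
       [   1.    ,    0.0008,    0.0007,   -0.8973],
       [   0.0005,    0.2673,   -0.9636, -142.726 ],
       [   0.    ,    0.    ,    0.    ,    1.    ]])}
[169.7584 469.6961 230.5026] [[-0.9405  0.3399 -0.0007]
 [ 0.3399  0.9405 -0.0018]
 [ 0.     -0.0019 -1.    ]] 0.1 85.68112907861986
```

View pics/scene0.png

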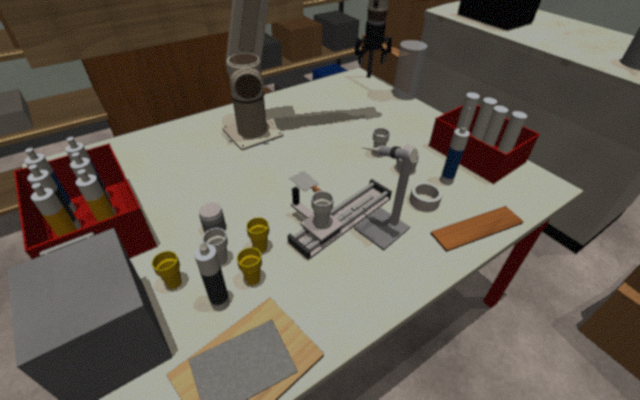

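View pics/top0.png

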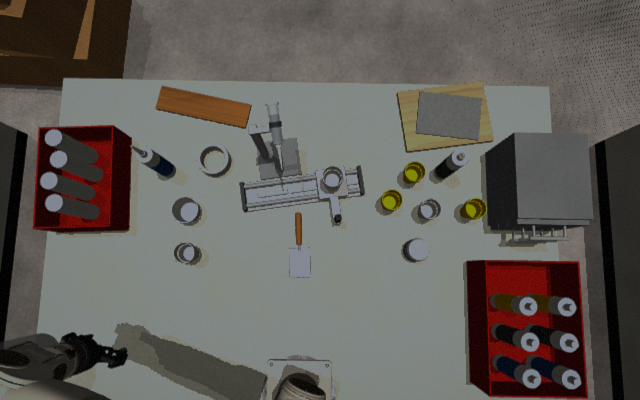

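```bash
cat > h.py <<'E'
import cv2,numpy as np
from cell import manip
np.set_printoptions(precision=3,suppress=True)
def ray(n,uv,pose=None):
    ci=manip.camera_info(n);K=ci["K"]
    if n=="wrist":
        T=np.eye(4);T[:3,:3]=pose[1];T[:3,3]=pose[0];C=T@ci["mount"]
    else: C=np.linalg.inv(ci["view"])
    d=np.linalg.inv(K)@[uv[0],uv[1],1];d=C[:3,:3]@[d[0],-d[1],-d[2]] 
    return C[:3,3],d
def at(n,uv,z,pose=None):
    o,d=ray(n,uv,pose);return o+d*(z-o[2])/d[2]
def proj(n,p,pose=None):
    ci=manip.camera_info(n)
    if n=="wrist":
        T=np.eye(4);T[:3,:3]=pose[1];T[:3,3]=pose[0];V=np.linalg.inv(T@ci["mount"])
    else: V=ci["view"]
    c=V@np.append(p,1);c=ci["K"]@[c[0],-c[1],-c[2]];return c[:2]/c[2]
def crop(im,x,y,w,h,s): return cv2.resize(im[y:y+h,x:x+w],None,fx=s,fy=s,interpolation=cv2.INTER_CUBIC)
E
python3 - <<'E'
from h import *
t=cv2.imread("pics/top0.png")
a=crop(t,160,140,66,130,4.5);b=crop(t,230,140,145,130,3);c=crop(t,370,150,125,120,3.2)
a=cv2.resize(a,(300,590))
bc=np.zeros((590,480,3),np.uint8)
b=crop(t,235,145,140,85,3.4);c=crop(t,370,180,110,85,3.4)
bc[:b.shape[0],:b.shape[1]]=b;bc[295:295+c.shape[0],:c.shape[1]]=c
cv2.imwrite("pics/crop1.png",np.hstack([a,bc]))
for n,uv,z in[("cupL rim",(187,247),100),("cupR rim",(429,205),100),("seat rim",(332,177),152),("handle top",(337,217),114)]: print(n,at("top",uv,z))
E
```

```text
cupL rim [423.36  326.421 100.   ]
cupR rim [ 558.535 -375.73   100.   ]
seat rim [626.478 -88.867 152.   ]
handle top [ 516.743 -105.848  114.   ]
```

View pics/crop1.png

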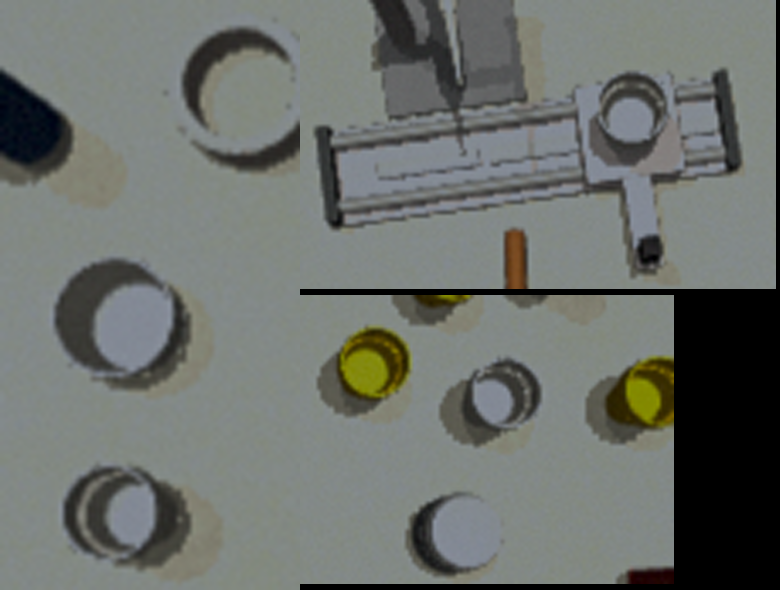

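The top view shows the white cups at (184,253) and (431,209). The look-alikes are the yellow cups at (391,202), (414,173) and (473,210), the tub at (187,210), which is wider and lower, the tape at (214,160) and the tin at (416,250). The sled cup's rim is at (333,176) and the black post's top at (338,217). I'm taking the two narrow white cups.

```bash
python3 - <<'E'
from h import *
L=at("top",(184.2,252.8),100);R=at("top",(430.6,209.4),100);S=at("top",(332.9,176.5),152);H=at("top",(338.2,217),114)
r0=at("top",(235+427/3.4,145+120/3.4),40);r1=at("top",(235+28/3.4,145+178/3.4),40)
print(L,R,S,H,np.linalg.norm((S-H)[:2]))
print("arm dir",np.degrees(np.arctan2(*(S-H)[[1,0]])),"rail",np.degrees(np.arctan2(*(r1-r0)[[1,0]]))-90)
for p in(L,R,S,H): print(proj("scene",p))
E
```

```text
[406.545 333.502 100.   ] [ 545.597 -380.198  100.   ] [627.972 -91.404 152.   ] [ 516.805 -109.316  114.   ] 112.60084154319084
arm dir 9.153080046903076 rail 9.420523113496785
[380.177 132.051]
[213.108 236.198]
[320.77  198.167]
[294.359 188.889]
```

Request:
step_arm(deltas=[[100,0.236,-0.137,0,0,0,0.0811],[100,0.236,-0.137,0,0,0,0.0811],[100,0.236,-0.137,0,0,0,0.0811],[100,0.236,-0.137,0,0,0,0],[100,0.236,-0.137,0,0,0,0],[100,0,0,0,0,0,0]], squeeze=40)

```text
clock: 0.85
tool_pos: [406.2, 332.5, 230.5]
tcp_rot: [[-0.989, -0.147, -0.0], [-0.147, 0.989, -0.001], [0.001, -0.001, -1.0]]
wrist_force: [-0.5, -0.6, 0.1]
gripper_width: 85.8
grasp_force: 0.0
```

```bash
cat > look.py <<'E'
import sys,pickle
from h import *
n=sys.argv[1];s=manip.state();pose=(s["tool_pos"],s["tcp_rot"])
cv2.imwrite(f"pics/{n}.png",manip.read_camera("wrist")[:,:,::-1]);pickle.dump(pose,open(n+".pk","wb"))
print(s["clock"],*pose,s["gripper_width"],s["grasp_force"],s["wrist_force"])
E
python3 look.py w1
```

```text
0.85 [406.163 332.48  230.474] [[-0.989 -0.147 -0.   ]
 [-0.147  0.989 -0.001]
 [ 0.001 -0.001 -1.   ]] 85.75470597713424 0.0 [-0.535 -0.625  0.113]
```

View pics/w1.png

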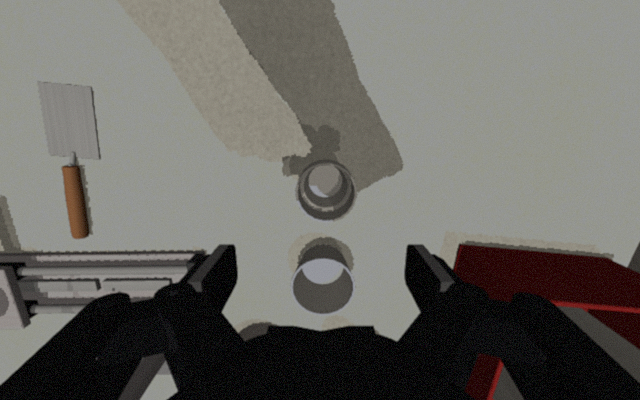

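```bash
python3 - <<'E'
from h import *
import pickle
p=pickle.load(open("w1.pk","rb"))
for uv in[(326,190),(297,190),(355,190),(326,160),(326,220)]: print(at("wrist",uv,100,p))
print(proj("wrist",np.array([406.5,333.5,100]),p),at("wrist",(323,285),62,p))
E
```

```text
[402.532 336.197 100.   ]
[406.772 307.591 100.   ]
[398.292 364.793 100.   ]
[373.025 331.682 100.   ]
[433.812 340.984 100.   ]
[322.735 193.436] [532.588 352.943  62.   ]
```

Request:
step_arm(deltas=[[100,-0.011,0.014,0,0,0,0],[100,0,0,-0.22,0,0,0],[100,0,0,-0.22,0,0,0],[100,0,0,-0.22,0,0,0],[100,0,0,-0.16,0,0,0],[40,0,0,0,0,0,0],[40,0,0,0,0,0,0],[40,0,0,0,0,0,0]], squeeze=30)

```text
clock: 1.9
tool_pos: [402.2, 338.9, 69.2]
tcp_rot: [[-0.988, -0.154, 0.003], [-0.154, 0.988, 0.002], [-0.003, 0.002, -1.0]]
wrist_force: [-0.7, -0.4, -0.0]
gripper_width: 61.1
grasp_force: 32.3
```

Request:
step_arm(deltas=[[40,0,0,0,0,0,0],[40,0,0,0,0,0,0]])

```text
clock: 2.15
tool_pos: [401.7, 337.8, 68.0]
tcp_rot: [[-0.988, -0.153, 0.001], [-0.153, 0.988, 0.001], [-0.001, 0.001, -1.0]]
wrist_force: [-0.3, -0.2, -1.0]
gripper_width: 60.1
grasp_force: 32.3
```

Request:
step_arm(deltas=[[40,0,0,0.22,0,0,0],[40,0,0,0.23,0,0,0],[40,0,0,0.23,0,0,0],[40,0,0,0.23,0,0,0],[40,0.06,-0.2,0,0,0,0],[40,0.06,-0.27,0,0,0,0],[40,0.06,-0.27,0,0,0,0],[40,0.06,-0.27,0,0,0,0]])

```text
clock: 3.15
tool_pos: [449.5, 133.9, 249.6]
tcp_rot: [[-0.988, -0.154, 0.001], [-0.154, 0.988, 0.0], [-0.001, 0.0, -1.0]]
wrist_force: [1.0, -0.3, -1.0]
gripper_width: 60.7
grasp_force: 32.9
```

Request:
step_arm(deltas=[[40,0.06,-0.27,0,0,0,0],[40,0.06,-0.27,0,0,0,0],[40,0.06,-0.27,0,0,0,0],[40,0.06,-0.27,0,0,0,0],[40,0,0,0,0,0,0],[40,0,0,0,0,0,0]])

```text
clock: 3.9
tool_pos: [497.0, -80.4, 249.2]
tcp_rot: [[-0.988, -0.152, -0.001], [-0.152, 0.988, 0.001], [0.0, 0.001, -1.0]]
wrist_force: [0.1, -0.2, -0.0]
gripper_width: 60.7
grasp_force: 33.0
```

```bash
python3 look.py w2
```

```text
3.9 [497.017 -80.409 249.228] [[-0.988 -0.152 -0.001]
 [-0.152  0.988  0.001]
 [ 0.     0.001 -1.   ]] 60.66756371237405 32.98678519378882 [ 0.095 -0.157 -0.015]
```

View pics/w2.png

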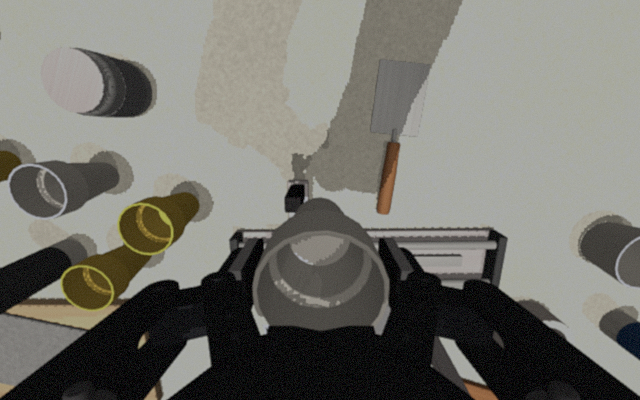

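```bash
python3 - <<'E'
from h import *
import pickle
p=pickle.load(open("w2.pk","rb"))
print("held rim",at("wrist",(320.5,294),281,p), at("wrist",(320.5,234),281,p),at("wrist",(253,290),281,p),at("wrist",(387,290),281,p))
print("post top",at("wrist",(294.5,203),114,p), "proj H",proj("wrist",np.array([516.8,-109.3,114]),p))
print("cupR",at("wrist",(38.5,191),100,p))
im=cv2.imread("pics/w2.png");cv2.imwrite("pics/w2c.png",crop(im,230,160,150,110,5))
E
```

```text
held rim [503.67 -80.38 281.  ] [474.994 -84.767 281.   ] [ 506.228 -110.625  281.   ] [497.126 -51.2   281.   ]
post top [ 512.898 -106.07   114.   ] proj H [290.91  206.142]
cupR [ 545.195 -378.404  100.   ]
```

View pics/w2c.png

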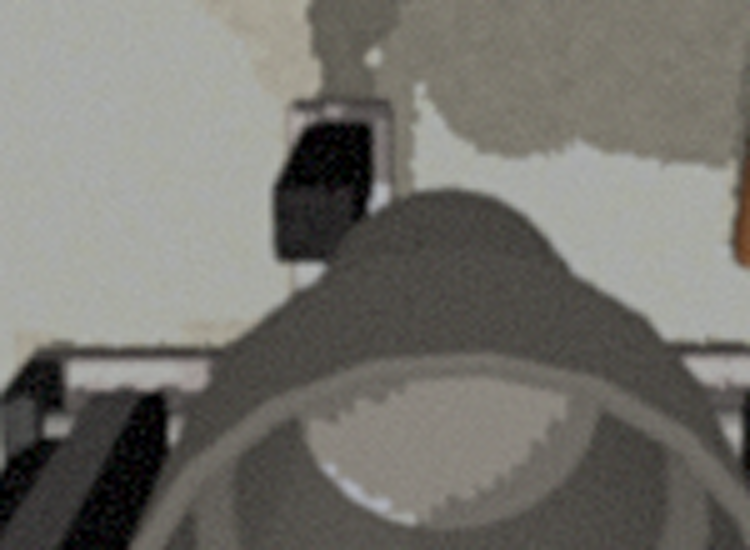

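Request:
step_arm(deltas=[[40,0.21,-0.016,0,0,0,0],[40,0.21,-0.016,0,0,0,0],[40,0.22,-0.016,0,0,0,0],[40,0,0,0,0,0,0],[40,0,0,-0.15,0,0,0],[40,0,0,-0.15,0,0,0],[40,0,0,0,0,0,0]])

```text
clock: 4.82
tool_pos: [622.5, -88.2, 187.1]
tcp_rot: [[-0.988, -0.155, -0.006], [-0.155, 0.988, 0.001], [0.006, 0.002, -1.0]]
wrist_force: [0.5, -0.5, -0.3]
gripper_width: 60.5
grasp_force: 33.0
```

```bash
python3 - <<'E'
from h import *
a=manip.read_camera("scene")[:,:,::-1];b=manip.read_camera("top")[:,:,::-1]
cv2.imwrite("pics/s1.png",np.hstack([crop(a,270,130,100,110,4),crop(b,290,130,100,110,4)]))
E
```

```text
(no output)
```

View pics/s1.png

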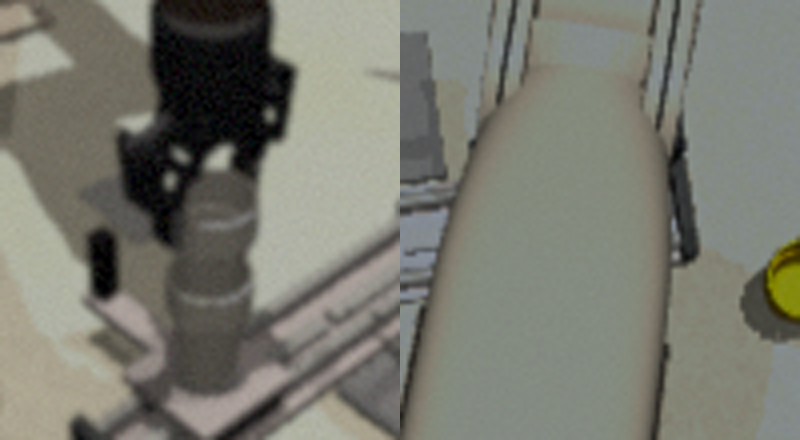

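Request:
step_arm(deltas=[[40,-0.005,-0.015,0,0,0,0],[40,0,0,-0.06,0,0,0],[40,0,0,-0.05,0,0,0],[40,0,0,0,0,0,0]])

```text
clock: 5.42
tool_pos: [629.6, -94.5, 178.8]
tcp_rot: [[-0.988, -0.153, 0.02], [-0.153, 0.988, -0.005], [-0.019, -0.008, -1.0]]
wrist_force: [-5.3, -1.1, 25.7]
gripper_width: 60.0
grasp_force: 35.7
```

Request:
step_arm(deltas=[[40,0,0,0.15,0,0,0],[40,0,0,0,0,0,0],[40,0,0,0,0,0,0]])

```text
clock: 5.8
tool_pos: [624.1, -93.1, 196.4]
tcp_rot: [[-0.988, -0.153, -0.001], [-0.153, 0.988, 0.0], [0.001, 0.0, -1.0]]
wrist_force: [-0.4, 0.5, -1.0]
gripper_width: 60.6
grasp_force: 33.5
```

```bash
python3 - <<'E'
from h import *
print(at("scene",(322.5,202),152),at("scene",(322.5,200),152),proj("scene",np.array([628,-91,152.])),manip.state()["wrist_force"])
a=manip.read_camera("scene")[:,:,::-1]
cv2.imwrite("pics/s2.png",crop(a,290,150,70,85,7))
E
```

```text
[643.291 -96.329 152.   ] [636.719 -91.713 152.   ] [320.896 198.118] [-0.399  0.451 -0.985]
```

View pics/s2.png

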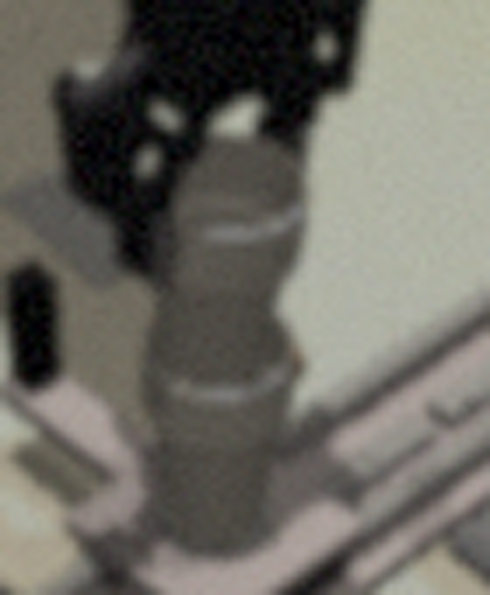

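```bash
python3 - <<'E'
from h import *
lo=np.array([290+226/7,150+397/7]);up=np.array([290+236/7,150+238/7])
f=np.array([.596,-.436])/np.hypot(.596,.436)*31 # near-camera side of collar
a=at("scene",lo,122);a[:2]-=f
b=at("scene",up,199);b[:2]-=f
print(a,b,b-a,f)
E
```

```text
[607.931 -70.738 122.   ] [602.767 -64.341 199.   ] [-5.164  6.397 77.   ] [ 25.02  -18.303]
```

```bash
python3 look.py w3; python3 - <<'E'
from h import *
A,B=[cv2.GaussianBlur(cv2.imread(f"pics/{n}.png",0),(3,3),0) for n in("w2","w3")]
for n,I in(("w2",A),("w3",B)):
    print(n,"col",[int(v) for v in I[180:262:2,320]])
    print("  L",[int(v) for v in I[290,244:278]]);print("  R",[int(v) for v in I[290,365:396]])
t=A[222:300,250:390]
r=cv2.matchTemplate(B[200:325,235:405],t,cv2.TM_CCOEFF_NORMED);print(cv2.minMaxLoc(r))
for s in (.94,.97,1,1.03,1.06,1.1,1.15):
    t2=cv2.resize(t,None,fx=s,fy=s);r=cv2.matchTemplate(B[190:335,225:415],t2,cv2.TM_CCOEFF_NORMED);m=cv2.minMaxLoc(r);print(s,m[1],m[3][0]+225+t2.shape[1]/2,m[3][1]+190)
E
```

```text
5.85 [623.651 -93.02  195.689] [[-0.988 -0.153 -0.002]
 [-0.153  0.988  0.   ]
 [ 0.002  0.001 -1.   ]] 60.43529519812244 33.447502476583395 [-0.763 -0.339 -1.643]
w2 col [117, 117, 122, 143, 166, 168, 168, 168, 153, 86, 66, 69, 68, 69, 69, 72, 74, 75, 74, 75, 73, 74, 74, 74, 75, 87, 108, 105, 127, 132, 132, 132, 133, 133, 132, 133, 133, 133, 131, 124, 105]
  L [18, 16, 12, 9, 9, 8, 9, 25, 59, 91, 104, 102, 90, 74, 65, 64, 64, 63, 64, 65, 65, 66, 66, 65, 65, 67, 69, 69, 69, 69, 70, 71, 71, 72]
  R [67, 67, 68, 65, 65, 67, 67, 65, 63, 62, 63, 63, 63, 62, 63, 63, 62, 63, 70, 83, 98, 104, 101, 84, 49, 18, 8, 8, 8, 8, 13]
w3 col [77, 79, 79, 82, 107, 111, 110, 88, 75, 75, 73, 76, 75, 75, 75, 80, 82, 82, 80, 80, 81, 81, 83, 81, 79, 81, 82, 80, 96, 113, 111, 132, 139, 137, 138, 138, 137, 137, 138, 138, 137]
  L [19, 18, 15, 12, 10, 18, 45, 80, 102, 109, 110, 105, 91, 76, 68, 65, 66, 67, 67, 66, 68, 70, 71, 72, 71, 70, 71, 70, 70, 75, 89, 104, 111, 115]
  R [75, 75, 73, 72, 74, 74, 73, 72, 71, 70, 71, 71, 71, 71, 70, 68, 68, 70, 68, 66, 70, 84, 100, 109, 111, 99, 65, 27, 8, 7, 11]
(-0.1767279952764511, 0.864654541015625, (3, 0), (15, 24))
0.94 0.7235214710235596 323.0 225
0.97 0.8006526231765747 320.0 224
1 0.8646538853645325 320.0 224
1.03 0.8667453527450562 320.0 223
1.06 0.7932360768318176 320.0 223
1.1 0.6672239303588867 323.0 222
1.15 0.5898576974868774 327.5 220
```

```bash
python3 - <<'E'
from h import *
import pickle
p=pickle.load(open("w3.pk","rb"))
o=p[0];ax=np.array([.988,.153])
for z in(32,36,40):
    P=[at("wrist",uv,o[2]+z,p) for uv in((320,236),(250,290),(391.5,290))]
    # circle through 3 pts
    A=np.array([[2*q[0],2*q[1],1] for q in P]);b=np.array([q[0]**2+q[1]**2 for q in P]);c=np.linalg.solve(A,b)
    print(z,c[:2]-o[:2],np.sqrt(c[2]+c[0]**2+c[1]**2), P[0][:2]+31*ax-o[:2])
p=pickle.load(open("w2.pk","rb"));o=p[0]
for z in(28,32,36):
    P=[at("wrist",uv,o[2]+z,p) for uv in((320,231),(252.5,290),(389,290))]
    A=np.array([[2*q[0],2*q[1],1] for q in P]);b=np.array([q[0]**2+q[1]**2 for q in P]);c=np.linalg.solve(A,b)
    print(z,c[:2]-o[:2],np.sqrt(c[2]+c[0]**2+c[1]**2), P[0][:2]+31*ax-o[:2])
E
```

```text
32 [10.766  0.78 ] 32.29878800211995 [9.521 0.293]
36 [7.971 0.348] 31.13361393247014 [7.877 0.049]
40 [ 5.177 -0.085] 29.96843986282379 [ 6.232 -0.194]
28 [9.49  0.579] 31.756931189670773 [8.779 0.189]
32 [6.825 0.169] 30.649985424748014 [ 7.206 -0.042]
36 [ 4.159 -0.241] 29.54303965982815 [ 5.633 -0.273]
```

Request:
step_arm(deltas=[[40,-0.0125,0,0,0,0,0],[40,0,0,-0.06,0,0,0],[40,0,0,-0.04,0,0,0],[40,0,0,0,0,0,0]])

```text
clock: 6.4
tool_pos: [622.2, -92.8, 177.0]
tcp_rot: [[-0.988, -0.153, 0.001], [-0.153, 0.988, 0.0], [-0.001, 0.0, -1.0]]
wrist_force: [1.3, 1.2, 0.5]
gripper_width: 60.4
grasp_force: 34.4
```

Request:
step_arm(deltas=[[40,0,0,-0.03,0,0,0],[40,0,0,0,0,0,0]])

```text
clock: 6.65
tool_pos: [621.6, -92.8, 170.1]
tcp_rot: [[-0.988, -0.153, -0.001], [-0.153, 0.988, 0.0], [0.001, 0.001, -1.0]]
wrist_force: [1.6, 0.4, -1.1]
gripper_width: 60.6
grasp_force: 32.6
```

Request:
step_arm(deltas=[[40,0,0,-0.03,0,0,0],[40,0,0,0,0,0,0]])

```text
clock: 6.9
tool_pos: [621.6, -92.9, 164.4]
tcp_rot: [[-0.988, -0.153, -0.001], [-0.153, 0.988, 0.0], [0.001, 0.0, -1.0]]
wrist_force: [1.6, 1.3, -1.9]
gripper_width: 60.3
grasp_force: 32.5
```

Request:
step_arm(deltas=[[40,0.005,0.005,-0.03,0,0,0],[40,0,0,0,0,0,0]])

```text
clock: 7.15
tool_pos: [622.5, -92.1, 158.5]
tcp_rot: [[-0.988, -0.153, -0.001], [-0.153, 0.988, -0.0], [0.001, -0.0, -1.0]]
wrist_force: [2.0, 0.6, -2.2]
gripper_width: 60.4
grasp_force: 32.6
```

Request:
step_arm(deltas=[[40,0,0,-0.025,0,0,0],[40,0,0,0,0,0,0]])

```text
clock: 7.4
tool_pos: [622.9, -92.3, 153.9]
tcp_rot: [[-0.988, -0.153, 0.0], [-0.153, 0.988, -0.0], [0.0, -0.0, -1.0]]
wrist_force: [2.3, -0.9, -2.6]
gripper_width: 60.1
grasp_force: 32.5
```

Request:
step_arm(deltas=[[40,0,0,-0.02,0,0,0],[40,0,0,0,0,0,0]])

```text
clock: 7.65
tool_pos: [623.2, -92.6, 150.4]
tcp_rot: [[-0.988, -0.153, 0.001], [-0.153, 0.988, -0.001], [-0.001, -0.001, -1.0]]
wrist_force: [3.5, -2.3, 0.4]
gripper_width: 60.5
grasp_force: 32.1
```

Request:
step_arm(deltas=[[40,0,0,-0.015,0,0,0],[40,0,0,0,0,0,0]])

```text
clock: 7.9
tool_pos: [623.7, -92.8, 150.0]
tcp_rot: [[-0.988, -0.153, 0.004], [-0.153, 0.988, -0.002], [-0.003, -0.002, -1.0]]
wrist_force: [-0.2, -1.9, 10.2]
gripper_width: 60.3
grasp_force: 30.3
```

Request:
step_arm(deltas=[[100,0,0,0.015,0,0,0],[100,0,0,0,0,0,0],[100,0,0,0,0,0,0],[100,0,0,0,0,0,0],[100,0,0,0.1,0,0,0],[100,0,0,0.25,0,0,0],[100,0,0,0.25,0,0,0]])

```text
clock: 8.78
tool_pos: [622.3, -91.9, 270.8]
tcp_rot: [[-0.988, -0.153, -0.002], [-0.153, 0.988, 0.0], [0.002, 0.001, -1.0]]
wrist_force: [0.1, -0.1, -0.1]
gripper_width: 85.0
grasp_force: 0.0
```

Request:
step_arm(deltas=[[100,-0.21,-0.21,0,0,0,0],[100,-0.21,-0.21,0,0,0,0],[100,0,-0.25,0,0,0,0],[100,0,-0.25,0,0,0,0],[100,0,-0.25,0,0,0,0],[100,0,-0.25,0,0,0,0],[100,0,0,0,0,0,0],[100,0,0,0,0,0,0]])

```text
clock: 9.78
tool_pos: [538.6, -375.7, 269.7]
tcp_rot: [[-0.988, -0.153, -0.001], [-0.153, 0.988, 0.001], [0.001, 0.001, -1.0]]
wrist_force: [-0.6, 0.0, -0.7]
gripper_width: 85.6
grasp_force: 0.0
```

```bash
python3 look.py w4; python3 - <<'E'
from h import *
w=cv2.imread("pics/w4.png");t=manip.read_camera("top")[:,:,::-1]
s=manip.read_camera("scene")[:,:,::-1]
a=np.vstack([crop(t,290,145,80,85,3.4),crop(s,285,150,80,85,3.4)])
a=cv2.resize(a,(282,599))
b=np.zeros((599,512,3),np.uint8);b[:320]=cv2.resize(w,(512,320));c=crop(w,250,110,150,80,3.4)[:279,:510];b[320:320+c.shape[0],:510]=c
cv2.imwrite("pics/m1.png",np.hstack([a,b]))
E
```

```text
9.775 [ 538.641 -375.714  269.665] [[-0.988 -0.153 -0.001]
 [-0.153  0.988  0.001]
 [ 0.001  0.001 -1.   ]] 85.61359175562133 0.0 [-0.596  0.012 -0.665]
```

View pics/m1.png

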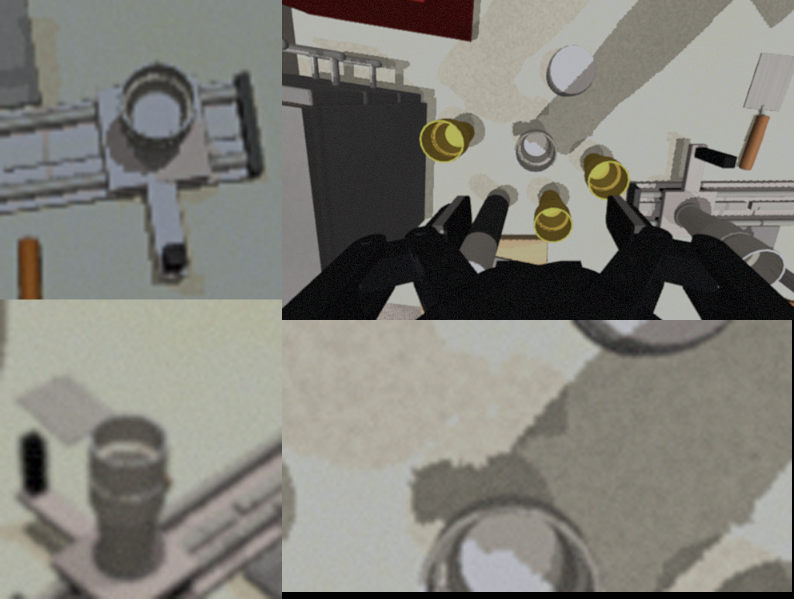

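The first cup is nested squarely: its rim sits above the sled's cup in both views. The second white cup is at wrist pixel (318,187), with the yellow cups around it.

```bash
python3 - <<'E'
from h import *
import pickle
p=pickle.load(open("w4.pk","rb"))
for uv in((317.8,187),(317.8,162),(293,187),(342.6,187)): print(at("wrist",uv,100,p))
print("stack rim",at("top",(334.5,175.4),187))
I=cv2.imread("pics/w4.png",0);print([int(v) for v in I[155:225,318]]);print([int(v) for v in I[187,285:352]])
E
```

```text
[ 541.938 -379.28   100.   ]
[ 513.842 -383.522  100.   ]
[ 546.217 -407.143  100.   ]
[ 537.659 -351.413  100.   ]
stack rim [623.925 -94.895 187.   ]
[107, 107, 102, 103, 107, 101, 86, 77, 84, 97, 121, 125, 141, 148, 146, 146, 147, 147, 144, 147, 147, 148, 150, 154, 162, 177, 181, 179, 179, 179, 181, 180, 180, 180, 182, 181, 180, 179, 184, 169, 120, 85, 92, 93, 93, 92, 93, 90, 117, 152, 154, 125, 102, 87, 81, 83, 84, 80, 80, 117, 164, 179, 180, 177, 180, 183, 177, 167, 170, 173]
[179, 180, 177, 179, 176, 160, 153, 117, 83, 94, 122, 154, 157, 118, 92, 85, 88, 83, 99, 140, 176, 183, 182, 179, 180, 179, 180, 178, 180, 180, 177, 180, 179, 180, 182, 179, 180, 179, 179, 181, 181, 175, 175, 149, 122, 102, 90, 80, 71, 75, 77, 82, 97, 101, 92, 80, 102, 133, 128, 126, 126, 132, 132, 132, 131, 132, 127]
```

```bash
python3 - <<'E'
from h import *
import pickle
p=pickle.load(open("w4.pk","rb"))
print("base near edge",at("wrist",(279,240),0,p),"top",at("wrist",((478-282)*1.25,245*1.25),235,p),at("top",(440,176),0),at("top",(459,157),260))
for uv in((607,177),(444,139),(553,218)): print("yellow",at("wrist",((uv[0]-282)*1.25,uv[1]*1.25),100,p))
E
```

```text
base near edge [ 658.607 -424.642   -0.   ] top [ 607.784 -421.834  235.   ] [ 667.048 -436.52     0.   ] [ 663.521 -417.664  260.   ]
yellow [ 566.934 -270.31   100.   ]
yellow [ 546.521 -509.428  100.   ]
yellow [ 645.304 -337.412  100.   ]
```

Request:
step_arm(deltas=[[100,0.034,-0.022,0,0,0,0],[100,0,0,-0.25,0,0,0],[100,0,0,-0.25,0,0,0],[100,0,0,-0.25,0,0,0],[100,0,0,-0.2,0,0,0],[100,0,0,-0.06,0,0,0],[100,0,0,0,0,0,0],[40,0,0,0,0,0,0]], squeeze=30)

```text
clock: 10.92
tool_pos: [547.3, -381.3, 70.9]
tcp_rot: [[-0.988, -0.154, 0.004], [-0.154, 0.988, -0.003], [-0.003, -0.003, -1.0]]
wrist_force: [1.0, -0.6, -0.0]
gripper_width: 70.1
grasp_force: 0.0
```

Request:
step_arm(deltas=[[40,0,0,0,0,0,0],[40,0,0,0,0,0,0],[40,0,0,0,0,0,0],[40,0,0,0,0,0,0]])

```text
clock: 11.42
tool_pos: [547.2, -381.3, 71.4]
tcp_rot: [[-0.988, -0.153, 0.004], [-0.153, 0.988, -0.003], [-0.004, -0.003, -1.0]]
wrist_force: [-0.1, 1.9, 6.5]
gripper_width: 62.3
grasp_force: 32.9
```

Request:
step_arm(deltas=[[40,0,0,0.1,0,0,0],[40,0,0,0.25,0,0,0],[40,0,0,0.25,0,0,0],[40,0,0,0.25,0,0,0],[40,0,0,0.22,0,0,0],[40,0,0,0,0,0,0]])

```text
clock: 12.18
tool_pos: [547.3, -381.7, 288.5]
tcp_rot: [[-0.988, -0.153, 0.009], [-0.153, 0.988, -0.006], [-0.008, -0.008, -1.0]]
wrist_force: [0.7, -0.2, -0.9]
gripper_width: 62.1
grasp_force: 33.1
```

Request:
step_arm(deltas=[[40,0.07,0.26,0,0,0,0],[40,0.07,0.26,0,0,0,0],[40,0.07,0.26,0,0,0,0],[40,0.07,0.26,0,0,0,0],[40,0.07,0.25,0,0,0,0],[40,0.06,0.15,0,0,0,0],[40,0,0,0,0,0,0],[40,0,0,0,0,0,0]])

```text
clock: 13.18
tool_pos: [627.2, -92.8, 281.5]
tcp_rot: [[-0.988, -0.153, -0.002], [-0.153, 0.988, -0.0], [0.002, -0.0, -1.0]]
wrist_force: [-0.3, -0.6, -0.3]
gripper_width: 61.9
grasp_force: 33.2
```

```bash
python3 look.py w5; python3 - <<'E'
from h import *
import pickle
I=cv2.GaussianBlur(cv2.imread("pics/w5.png",0),(3,3),0)
print("col",[int(v) for v in I[200:262,320]])
print("  L",[int(v) for v in I[290,244:278]]);print("  R",[int(v) for v in I[290,365:396]])
E
```

```text
13.175 [627.168 -92.797 281.493] [[-0.988 -0.153 -0.002]
 [-0.153  0.988 -0.   ]
 [ 0.002 -0.    -1.   ]] 61.94751062659828 33.225703777115996 [-0.301 -0.566 -0.331]
col [79, 78, 76, 76, 77, 77, 77, 78, 79, 80, 78, 80, 89, 104, 113, 113, 109, 105, 104, 106, 108, 108, 110, 110, 109, 111, 117, 125, 132, 137, 138, 137, 136, 136, 136, 137, 137, 137, 137, 137, 137, 137, 137, 137, 137, 137, 136, 131, 123, 115, 111, 110, 110, 105, 95, 85, 83, 84, 84, 84, 84, 85]
  L [11, 6, 7, 10, 9, 7, 9, 12, 9, 6, 13, 39, 75, 99, 108, 108, 100, 86, 75, 72, 73, 73, 73, 73, 73, 75, 75, 74, 72, 72, 74, 75, 75, 74]
  R [70, 70, 69, 69, 69, 68, 67, 67, 67, 68, 68, 67, 65, 65, 68, 80, 97, 107, 110, 104, 84, 49, 18, 7, 9, 11, 10, 8, 8, 11, 11]
```

```bash
python3 - <<'E'
from h import *
import pickle
p=pickle.load(open("w5.pk","rb"));o=p[0]
for z in(24,28,32,36):
    P=[at("wrist",uv,o[2]+z,p) for uv in((320,212),(255.3,290),(385.7,290))]
    A=np.array([[2*q[0],2*q[1],1] for q in P]);b=np.array([q[0]**2+q[1]**2 for q in P]);c=np.linalg.solve(A,b)
    print(z,c[:2]-o[:2],np.sqrt(c[2]+c[0]**2+c[1]**2))
E
```

```text
24 [ 2.57 -0.59] 32.10850385834195
28 [ 0.235 -0.944] 31.027737829993637
32 [-2.101 -1.298] 29.94697180163976
36 [-4.436 -1.651] 28.86620577329179
```

Request:
step_arm(deltas=[[40,0.016,0.003,0,0,0,0],[40,0,0,-0.15,0,0,0],[40,0,0,-0.1,0,0,0],[40,0,0,0,0,0,0],[40,0,0,0,0,0,0]])

```text
clock: 13.85
tool_pos: [631.2, -92.5, 233.3]
tcp_rot: [[-0.988, -0.152, 0.001], [-0.152, 0.988, -0.0], [-0.001, -0.0, -1.0]]
wrist_force: [0.2, -0.1, -0.7]
gripper_width: 62.3
grasp_force: 33.2
```

Request:
step_arm(deltas=[[40,0,0,-0.04,0,0,0],[40,0,0,0,0,0,0]])

```text
clock: 14.1
tool_pos: [630.7, -91.8, 224.1]
tcp_rot: [[-0.988, -0.153, -0.0], [-0.153, 0.988, 0.0], [0.0, 0.0, -1.0]]
wrist_force: [0.4, -0.4, -1.2]
gripper_width: 61.7
grasp_force: 33.2
```

Request:
step_arm(deltas=[[40,0,0,-0.04,0,0,0],[40,0,0,0,0,0,0]])

```text
clock: 14.35
tool_pos: [630.4, -91.7, 215.4]
tcp_rot: [[-0.988, -0.153, -0.002], [-0.153, 0.988, 0.0], [0.002, 0.0, -1.0]]
wrist_force: [-0.5, -0.4, -0.7]
gripper_width: 61.8
grasp_force: 33.2
```

No contact so far; going on in small steps.

Request:
step_arm(deltas=[[40,0,0,-0.03,0,0,0],[40,0,0,0,0,0,0]])

```text
clock: 14.6
tool_pos: [630.6, -92.0, 209.7]
tcp_rot: [[-0.988, -0.153, -0.001], [-0.153, 0.988, -0.0], [0.001, -0.0, -1.0]]
wrist_force: [-0.7, -0.1, -0.8]
gripper_width: 62.6
grasp_force: 33.2
```

Request:
step_arm(deltas=[[40,0,0,-0.03,0,0,0],[40,0,0,0,0,0,0]])

```text
clock: 14.85
tool_pos: [630.6, -92.2, 203.8]
tcp_rot: [[-0.988, -0.153, -0.001], [-0.153, 0.988, -0.001], [0.001, -0.0, -1.0]]
wrist_force: [0.5, -1.8, -0.9]
gripper_width: 62.5
grasp_force: 33.1
```

Request:
step_arm(deltas=[[40,0,0,-0.025,0,0,0],[40,0,0,0,0,0,0]])

```text
clock: 15.1
tool_pos: [630.7, -92.5, 199.0]
tcp_rot: [[-0.988, -0.153, -0.0], [-0.153, 0.988, -0.001], [0.001, -0.001, -1.0]]
wrist_force: [-0.2, -4.1, -0.8]
gripper_width: 62.3
grasp_force: 33.0
```

Request:
step_arm(deltas=[[40,0,-0.007,-0.015,0,0,0],[40,0,0,0,0,0,0]])

```text
clock: 15.35
tool_pos: [630.7, -93.2, 195.9]
tcp_rot: [[-0.988, -0.153, -0.001], [-0.153, 0.988, 0.0], [0.001, 0.0, -1.0]]
wrist_force: [0.0, -2.0, -1.2]
gripper_width: 62.1
grasp_force: 33.2
```

Request:
step_arm(deltas=[[40,0,0,-0.015,0,0,0],[40,0,0,0,0,0,0]])

```text
clock: 15.6
tool_pos: [630.9, -93.3, 193.5]
tcp_rot: [[-0.988, -0.153, 0.0], [-0.153, 0.988, -0.0], [-0.0, -0.0, -1.0]]
wrist_force: [-1.6, -2.7, 3.0]
gripper_width: 62.3
grasp_force: 33.2
```

Request:
step_arm(deltas=[[40,0,0,-0.015,0,0,0],[40,0,0,0,0,0,0]])

```text
clock: 15.85
tool_pos: [631.5, -93.3, 193.3]
tcp_rot: [[-0.988, -0.153, 0.004], [-0.153, 0.988, -0.001], [-0.004, -0.001, -1.0]]
wrist_force: [-3.3, -1.1, 11.5]
gripper_width: 61.8
grasp_force: 34.1
```

Request:
step_arm(deltas=[[100,0,0,0.01,0,0,0],[100,0,0,0,0,0,0],[100,0,0,0,0,0,0],[100,0,0,0,0,0,0],[100,0,0,0.1,0,0,0],[100,0,0,0.2,0,0,0],[100,0,0,0.2,0,0,0]])

```text
clock: 16.73
tool_pos: [630.6, -93.0, 292.8]
tcp_rot: [[-0.988, -0.153, -0.001], [-0.153, 0.988, 0.0], [0.001, 0.001, -1.0]]
wrist_force: [1.3, 0.1, 0.4]
gripper_width: 85.5
grasp_force: 0.0
```

Request:
step_arm(deltas=[[100,-0.29,-0.04,0,0,0,0],[100,-0.29,-0.04,0,0,0,0],[100,-0.29,0.0,0,0,0,0],[100,0,0,0,0,0,0],[100,0,0,0,0,0,0]])

```text
clock: 17.35
tool_pos: [457.6, -109.3, 293.0]
tcp_rot: [[-0.988, -0.153, 0.002], [-0.153, 0.988, -0.0], [-0.002, -0.001, -1.0]]
wrist_force: [0.3, -0.6, 0.0]
gripper_width: 85.0
grasp_force: 0.0
```

```bash
python3 look.py w6; python3 - <<'E'
from h import *
w=cv2.imread("pics/w6.png");s=manip.read_camera("scene")[:,:,::-1]
b=np.zeros((600,800,3),np.uint8)
a=crop(s,285,130,80,100,5.9);b[:590,:472]=a
c=crop(w,230,80,120,160,2.7);b[:432,476:800]=c
cv2.imwrite("pics/m2.png",b)
print(proj("wrist",np.array([515.5,-108,114]),(manip.state()["tool_pos"],manip.state()["tcp_rot"])))
E
```

```text
17.35 [ 457.553 -109.338  292.97 ] [[-0.988 -0.153  0.002]
 [-0.153  0.988 -0.   ]
 [-0.002 -0.001 -1.   ]] 85.01447910720692 0.0 [ 0.276 -0.647  0.029]
[315.488 228.176]
```

View pics/m2.png

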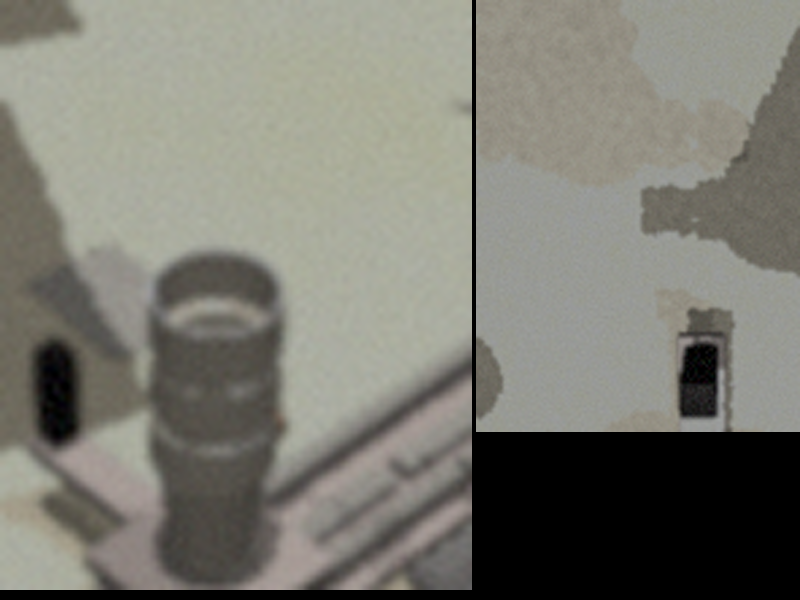

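The wrist view shows the post top at (312,228), and the scene view shows three collars in one upright stack. Next I grip the post.

Request:
step_arm(deltas=[[100,0.15,-0.003,0,0,0,0],[100,0.145,-0.003,0,0,0,0],[100,0,0,-0.28,0,0,0],[100,0,0,-0.28,0,0,0],[100,0,0,-0.28,0,0,0],[100,0,0,-0.2,0,0,0],[100,0,0,-0.09,0,0,0],[100,0,0,0,0,0,0]], squeeze=60)

```text
clock: 18.45
tool_pos: [515.6, -110.0, 64.0]
tcp_rot: [[-0.988, -0.154, -0.004], [-0.154, 0.988, 0.001], [0.004, 0.002, -1.0]]
wrist_force: [-0.6, -0.1, 0.5]
gripper_width: 85.6
grasp_force: 0.0
```

Request:
step_arm(deltas=[[0,0,0,0,0,0,0],[0,0,0,0,0,0,0],[0,0,0,0,0,0,0],[0,0,0,0,0,0,0],[0,0,0,0,0,0,0],[0,0,0,0,0,0,0],[0,0,0,0,0,0,0],[0,0,0,0,0,0,0]])

```text
clock: 19.45
tool_pos: [516.4, -110.8, 67.2]
tcp_rot: [[-0.988, -0.153, 0.002], [-0.153, 0.988, -0.001], [-0.001, -0.001, -1.0]]
wrist_force: [-0.9, -1.3, 6.0]
gripper_width: 17.2
grasp_force: 59.4
```

Request:
step_arm(deltas=[[0,-0.005,0.03,0,0,0,0],[0,-0.01,0.06,0,0,0,0],[0,-0.012,0.075,0,0,0,0],[0,-0.012,0.075,0,0,0,0],[0,-0.012,0.075,0,0,0,0],[0,-0.01,0.06,0,0,0,0],[0,-0.008,0.05,0,0,0,0],[0,0,0,0,0,0,0]])

```text
clock: 20.45
tool_pos: [502.5, -25.1, 67.2]
tcp_rot: [[-0.988, -0.154, 0.002], [-0.154, 0.988, 0.0], [-0.002, -0.0, -1.0]]
wrist_force: [-0.3, 0.0, 6.2]
gripper_width: 17.3
grasp_force: 59.7
```

Request:
step_arm(deltas=[[0,-0.0031,0.0198,0,0,0,0],[0,-0.0031,0.0198,0,0,0,0],[0,0,0,0,0,0,0]])

```text
clock: 20.82
tool_pos: [501.3, -17.5, 67.2]
tcp_rot: [[-0.988, -0.153, 0.002], [-0.153, 0.988, 0.0], [-0.002, -0.0, -1.0]]
wrist_force: [-1.9, 0.7, 7.1]
gripper_width: 17.4
grasp_force: 59.8
```

Request:
step_arm(deltas=[[0,-0.0031,0.0198,0,0,0,0],[0,0,0,0,0,0,0]])

```text
clock: 21.08
tool_pos: [500.7, -13.5, 67.2]
tcp_rot: [[-0.988, -0.153, 0.002], [-0.153, 0.988, 0.0], [-0.002, -0.0, -1.0]]
wrist_force: [-1.0, -0.0, 6.8]
gripper_width: 17.4
grasp_force: 59.8
```

Request:
step_arm(deltas=[[0,-0.0031,0.0198,0,0,0,0],[0,0,0,0,0,0,0]])

```text
clock: 21.32
tool_pos: [500.1, -9.5, 67.2]
tcp_rot: [[-0.988, -0.153, 0.002], [-0.153, 0.988, 0.0], [-0.002, -0.0, -1.0]]
wrist_force: [-1.5, -0.5, 6.4]
gripper_width: 17.7
grasp_force: 59.8
```

Request:
step_arm(deltas=[[0,-0.0023,0.0148,0,0,0,0],[0,0,0,0,0,0,0]])

```text
clock: 21.58
tool_pos: [499.6, -6.7, 67.2]
tcp_rot: [[-0.988, -0.153, 0.002], [-0.153, 0.988, -0.0], [-0.002, -0.0, -1.0]]
wrist_force: [-1.7, -0.4, 6.7]
gripper_width: 17.5
grasp_force: 59.8
```

Request:
step_arm(deltas=[[0,-0.0023,0.0148,0,0,0,0],[0,0,0,0,0,0,0]])

```text
clock: 21.82
tool_pos: [499.1, -3.7, 67.2]
tcp_rot: [[-0.988, -0.153, 0.001], [-0.153, 0.988, -0.0], [-0.001, -0.0, -1.0]]
wrist_force: [-1.7, -0.0, 6.7]
gripper_width: 17.4
grasp_force: 59.8
```

Request:
step_arm(deltas=[[0,-0.0023,0.0148,0,0,0,0],[0,0,0,0,0,0,0]])

```text
clock: 22.08
tool_pos: [498.6, -0.7, 67.2]
tcp_rot: [[-0.988, -0.153, 0.001], [-0.153, 0.988, -0.0], [-0.001, -0.0, -1.0]]
wrist_force: [-1.5, 1.1, 6.2]
gripper_width: 17.2
grasp_force: 59.8
```

Request:
step_arm(deltas=[[0,-0.0023,0.0148,0,0,0,0],[0,0,0,0,0,0,0]])

```text
clock: 22.32
tool_pos: [498.2, 2.2, 67.3]
tcp_rot: [[-0.988, -0.153, 0.001], [-0.153, 0.988, -0.0], [-0.001, -0.0, -1.0]]
wrist_force: [-0.9, 0.3, 7.4]
gripper_width: 17.2
grasp_force: 59.8
```

Request:
step_arm(deltas=[[0,-0.0023,0.0148,0,0,0,0],[0,0,0,0,0,0,0]])

```text
clock: 22.58
tool_pos: [497.7, 5.2, 67.2]
tcp_rot: [[-0.988, -0.153, 0.001], [-0.153, 0.988, -0.0], [-0.001, -0.0, -1.0]]
wrist_force: [-0.7, -0.6, 6.6]
gripper_width: 17.3
grasp_force: 59.8
```

Request:
step_arm(deltas=[[0,-0.0023,0.0148,0,0,0,0],[0,0,0,0,0,0,0]])

```text
clock: 22.82
tool_pos: [497.2, 8.2, 67.2]
tcp_rot: [[-0.988, -0.153, 0.001], [-0.153, 0.988, -0.0], [-0.001, -0.0, -1.0]]
wrist_force: [-1.2, 0.7, 6.4]
gripper_width: 17.0
grasp_force: 59.8
```

Request:
step_arm(deltas=[[0,-0.0016,0.01,0,0,0,0],[0,0,0,0,0,0,0]])

```text
clock: 23.08
tool_pos: [496.9, 9.9, 67.2]
tcp_rot: [[-0.988, -0.153, 0.001], [-0.153, 0.988, -0.001], [-0.001, -0.001, -1.0]]
wrist_force: [-1.4, -2.3, 6.9]
gripper_width: 17.4
grasp_force: 59.8
```

Request:
step_arm(deltas=[[0,-0.0016,0.01,0,0,0,0],[0,0,0,0,0,0,0]])

```text
clock: 23.32
tool_pos: [496.6, 11.8, 67.2]
tcp_rot: [[-0.988, -0.153, 0.001], [-0.153, 0.988, -0.001], [-0.001, -0.001, -1.0]]
wrist_force: [-2.2, -1.2, 6.5]
gripper_width: 17.4
grasp_force: 59.8
```

Request:
step_arm(deltas=[[0,-0.0016,0.01,0,0,0,0],[0,0,0,0,0,0,0]])

```text
clock: 23.58
tool_pos: [496.2, 13.9, 67.2]
tcp_rot: [[-0.988, -0.153, 0.001], [-0.153, 0.988, -0.001], [-0.001, -0.001, -1.0]]
wrist_force: [-2.0, -0.8, 5.9]
gripper_width: 17.2
grasp_force: 59.8
```

Request:
step_arm(deltas=[[0,-0.0016,0.01,0,0,0,0],[0,0,0,0,0,0,0]])

```text
clock: 23.82
tool_pos: [495.9, 15.9, 67.2]
tcp_rot: [[-0.988, -0.153, 0.001], [-0.153, 0.988, -0.001], [-0.001, -0.001, -1.0]]
wrist_force: [-1.8, -1.6, 7.9]
gripper_width: 17.6
grasp_force: 59.8
```

Request:
step_arm(deltas=[[0,-0.0016,0.01,0,0,0,0],[0,0,0,0,0,0,0]])

```text
clock: 24.08
tool_pos: [495.6, 17.9, 67.2]
tcp_rot: [[-0.988, -0.153, 0.001], [-0.153, 0.988, -0.001], [-0.001, -0.001, -1.0]]
wrist_force: [-1.4, -1.1, 7.1]
gripper_width: 17.5
grasp_force: 59.8
```

Request:
step_arm(deltas=[[0,-0.0016,0.01,0,0,0,0],[0,0,0,0,0,0,0]])

```text
clock: 24.32
tool_pos: [495.2, 20.3, 67.2]
tcp_rot: [[-0.988, -0.153, 0.001], [-0.153, 0.988, 0.0], [-0.001, -0.0, -1.0]]
wrist_force: [-1.7, -1.0, 7.2]
gripper_width: 17.6
grasp_force: 60.0
```

Request:
step_arm(deltas=[[0,-0.0016,0.01,0,0,0,0],[0,0,0,0,0,0,0]])

```text
clock: 24.58
tool_pos: [494.7, 23.2, 67.2]
tcp_rot: [[-0.988, -0.154, 0.001], [-0.154, 0.988, 0.002], [-0.001, 0.002, -1.0]]
wrist_force: [-2.4, 5.2, 6.7]
gripper_width: 17.5
grasp_force: 59.9
```

The ball is dropping in: the force has turned to +5 N forward and the sled is running ahead of the command.

Request:
step_arm(deltas=[[0,-0.0008,0.005,0,0,0,0],[0,0,0,0,0,0,0]])

```text
clock: 24.82
tool_pos: [494.4, 25.1, 67.2]
tcp_rot: [[-0.988, -0.155, 0.001], [-0.155, 0.988, 0.004], [-0.001, 0.004, -1.0]]
wrist_force: [-2.3, 6.6, 7.6]
gripper_width: 17.5
grasp_force: 59.9
```

Request:
step_arm(deltas=[[0,-0.0008,0.005,0,0,0,0],[0,0,0,0,0,0,0]])

```text
clock: 25.08
tool_pos: [494.4, 25.3, 67.2]
tcp_rot: [[-0.988, -0.154, 0.001], [-0.154, 0.988, 0.002], [-0.001, 0.002, -1.0]]
wrist_force: [-1.5, 3.9, 7.4]
gripper_width: 17.3
grasp_force: 59.9
```

Request:
step_arm(deltas=[[0,0,0,0,0,0,0],[0,0,0,0,0,0,0]])

```text
clock: 25.32
tool_pos: [494.4, 25.3, 67.2]
tcp_rot: [[-0.988, -0.154, 0.001], [-0.154, 0.988, 0.002], [-0.001, 0.002, -1.0]]
wrist_force: [-1.9, 3.3, 7.7]
gripper_width: 17.1
grasp_force: 59.9
```

Request:
step_arm(deltas=[[0,-0.0008,0.005,0,0,0,0],[0,0,0,0,0,0,0],[0,0,0,0,0,0,0]])

```text
clock: 25.7
tool_pos: [494.4, 25.5, 67.2]
tcp_rot: [[-0.988, -0.154, 0.001], [-0.154, 0.988, 0.0], [-0.001, 0.0, -1.0]]
wrist_force: [-2.7, -1.0, 7.2]
gripper_width: 16.8
grasp_force: 59.9
```

Request:
step_arm(deltas=[[0,0,0,0,0,0,0],[0,0,0,0,0,0,0],[0,0,0,0,0,0,0]])

```text
clock: 26.08
tool_pos: [494.4, 25.5, 67.2]
tcp_rot: [[-0.988, -0.154, 0.001], [-0.154, 0.988, 0.0], [-0.001, 0.0, -1.0]]
wrist_force: [-2.0, -0.2, 6.2]
gripper_width: 17.2
grasp_force: 59.9
```

```bash
python3 -c "
from cell import manip
print(manip.job_done())"
```

```text
the job is handed in; nothing more can be done
None
```

Both loose cups are nested in the sled's cup. The sled has clicked into the notch and is still gripped by its post with about 60 N. I handed the job in at 26 s, no verdict came back, and I did not look at the stack again after the slide.

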